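# Make up two battery sample kits

### The job

Make up two sample kits from the stock on the bench: the orange tray gets the green cell, the white-capped vial and the amber jar, and the blue tray gets the blue cell and the red-capped vial. Stand each thing upright in a bay of its own, cells on a black pad and glass on a white pad (in the orange tray either white pad will do for either piece), setting them down without dropping or knocking any over. Leave the yellow cell, the multimeter and the pliers where they are.

Things in the scene. Friction and masses are not known exactly. Their poses are not given: they have to be found in the camera images.
- green_cell: Green battery cell: upright cylinder, 26 mm diameter, 65 mm tall (wrapped body 63.5 mm, then an 11 mm steel button on top), about 90 g, standing free on the bench at the start. Origin at the centre of its underside, z up along its axis. Goes to the orange tray.
- blue_cell: Blue battery cell: upright cylinder, 26 mm diameter, 65 mm tall (wrapped body 63.5 mm, then an 11 mm steel button on top), about 90 g, standing free on the bench at the start. Origin at the centre of its underside, z up along its axis. Goes to the blue tray.
- white_cap_vial: slim clear glass vial with a white cap: upright cylinder, body 28 mm diameter, 72 mm tall overall, of which the top 12 mm is the cap, 30 mm diameter; about 40 g, standing free on the bench at the start. Origin at the centre of its underside, z up along its axis. Goes to the orange tray.
- red_cap_vial: slim clear glass vial with a red cap: upright cylinder, body 28 mm diameter, 72 mm tall overall, of which the top 12 mm is the cap, 30 mm diameter; about 40 g, standing free on the bench at the start. Origin at the centre of its underside, z up along its axis. Goes to the blue tray.
- amber_jar: wide amber glass jar with a gold-coloured metal lid: upright cylinder, 42 mm diameter, 60 mm tall overall (top 14 mm is the lid, same diameter), about 100 g, standing free on the bench at the start. Origin at the centre of its underside, z up along its axis. Goes to the orange tray.
- orange_tray: orange kit tray with three bays, 68 mm (x) by 194 mm (y). Square bays 58 x 58 mm inside in one row along the tray's y axis; walls and dividers 5 mm thick, 18 mm high above the bench; bay floor 5 mm above the bench. Fixed to the bench. Origin at the centre of its underside, z up. Bay centres at y = +63 mm (black floor pad, for the cell), 0 and -63 mm (white floor pads, for glass), all at x = 0.
- blue_tray: blue kit tray with two bays, 68 mm (x) by 131 mm (y). Square bays 58 x 58 mm inside in one row along the tray's y axis; walls and dividers 5 mm thick, 18 mm high above the bench; bay floor 5 mm above the bench. Fixed to the bench. Origin at the centre of its underside, z up. Bay centres at y = -31.5 mm (black floor pad, for the cell) and +31.5 mm (white floor pad, for glass), both at x = 0.
- yellow_cell: Yellow battery cell: upright cylinder, 26 mm diameter, 65 mm tall (wrapped body 63.5 mm, then an 11 mm steel button on top), about 90 g, standing free on the bench at the start. Origin at the centre of its underside, z up along its axis. A spare that stands among the stock and must stay where it is.
- multimeter: orange multimeter with a black face lying on its back, 185 x 90 mm, 44 mm high (50 mm at the dial), 0.45 kg, loose; beside the work on the robot's left, to be left alone. Origin at the centre of its underside, long side along its x.
- pliers: pliers with red handles lying flat, about 180 mm long along their x, 62 mm wide, 14 mm high, loose; beside the work on the robot's right, to be left alone. Origin on the bench under the pivot, jaws towards +x.
Mind the look-alikes: they are no part of the job. There is more than one size of the blue_cell; the job needs the smaller.

How it is judged:
By the outcome, as a careful person would: the job done as asked, in the order asked, and still so for the second after the job is handed in, with the robot touching nothing.
It also fails if it takes over 128 s, if anything falls off the work surface, if the arm or the gripper's body presses on something with over 40 N, if the wrist force passes 120 N, or if a joint passes its speed limit or range.

### The arm

A 6-joint arm with a two-finger parallel gripper is mounted at the origin on the work surface. World frame = base frame: x ahead of the robot, y to its left, z up, the work surface at z = 0. Lengths are in m, angles in rad, forces in N, time in s.
With the tool pointing down it reaches from about 0.325 to 0.9 m from the base axis. Payload 6.1 kg.
Tool frame: the origin (TCP) lies at the very end of the fingers, on their centre line; the grasp point (between the pads) lies 19 mm behind it; z points along the fingers, y is the line along which they close (so a half turn about z gives the same grasp; the last joint's range is limited). The gripper opens to 87 mm and grips with 3 to 60 N. Pads are 19 mm wide; open, the fingers measure 117 mm over their backs; the gripper's body (75 mm by 190 mm) begins 51 mm behind the grasp point.
Start: joints at [1.072, 0.22, 1.526, -0, 1.395, -0.126], TCP at [0.228, 0.582, 0.223] pointing down, gripper open.
Joint ranges: [-2.98, 2.98], [-0.91, 2.08], [0.09, 2.57], [-1.24, 4.39], [0.2, 2.65], [-2.68, 2.68]. Speed limits (rad/s): [2.57, 2.57, 3.01, 3.14, 3.14, 3.14].

### API

Orientations are given as a 3x3 rotation matrix whose columns are the frame's x, y, z axes.
In Python, from station import robot, cams gives the robot as it stands.
- The arm moves only by the tool step_arm, never from a script. Its argument "plan" is a list of rows, each a list of 6 numbers: the shift along the tool's x, y, z scaled (see below), then the turn, a rotation vector about the tool's x, y, z scaled (see below). A call has 1 to 12 rows; each row shifts and turns the commanded pose from where the row before left it, along the tool's axes as they then stand; what a row does not reach is not made up. The controller multiplies each number of a shift by 8 cm and each number of a turn by 2 pi rad. A row lasts 1/10 s, in which the tool goes at most 50 mm and 8.59 degrees, less where a joint would pass 70% of its speed; a pose out of reach is approached as far as the arm can. A call with a number of a shift or a turn outside -1 to 1 is refused whole. A call with a gripper value outside its range is refused whole. "grip" is the opening, from -1 (shut) to 1 (fully open), set as the call begins (left out, the last holds). The fingers move at their own pace and stop on an object; "force" is the grip in N (left out, the last holds). Time passes only in rows, so rows that do not move let the fingers close. It gives the time, the measured TCP pose, the force, the opening and the grip force at its end, in the units of the state.
- robot.read_state(): the state, without advancing time (a new reading comes with each control period).
- cams.get_image(name): name is "scene" or "top"; returns a dict with "img" (384x512x3 uint8, red, green, blue), "fx", "fy", "cx", "cy" (pixels), "cam_to_world" (4x4, takes a point from camera to world coordinates). Camera axes: x right, y down, z forward; pixel columns grow to the right and rows downward; lengths in m; the calibration is good to about 2 mm. A picture is of the moment at which its call begins. There is no depth.
- robot.hand_in(): hands the job in; it is judged then, once.
The state is a dict: "time_s": time; "qpos": joint angles; "joint_velocities": joint speeds; "tau": joint torques, N m; "eef_pos": TCP position; "tcp_rot": TCP orientation; "force": force on the tool from outside, world axes, zero at the start; "wrist_torque": the same for the moment, N m; "grip_width": opening from 0.0 (shut) to 1.0 (fully open); "grasp_force": force on a finger pad.
Only numpy, scipy, OpenCV 4.12 (cv2) and the standard library are available. Lean on these libraries where they do the work, as an engineer would, in place of code of your own. Each camera call takes 0.05 s, during which the arm holds its last target. There are 200 camera calls.

## Working session

There is one attempt and no reset: what is moved stays moved. The work goes in short steps, Python scripts to look and compute and a tool call to move; the robot and the scene stay as the last step left them, time stands still between calls to the robot, and variables do not carry over. Pictures are saved under pics/ and viewed, at most 14 in all, crops included, and the job is handed in when it is done.

Besides the shell and the picture viewer there is one more tool, called as a command line: name --pt "numbers of a row" for each row, then --argument value for the rest. step_arm: Moves the arm, as the interface text tells. Its arguments: {"type":"object","properties":{"plan":{"type":"array","items":{"type":"array","items":{"type":"number","minimum":-1,"maximum":1}}},"grip":{"type":"number"},"force":{"type":"number"}},"required":["plan"]}

```bash
mkdir -p pics; ls; python3 - <<'E'
from station import robot,cams
import cv2,numpy as np
for n in("scene","top"):
    d=cams.get_image(n); cv2.imwrite(f"pics/{n}0.png",cv2.resize(d["img"][:,:,::-1],(800,600),interpolation=cv2.INTER_CUBIC)); 
    cv2.imwrite(f"pics/raw_{n}0.png",d["img"][:,:,::-1])
    print(n,d["fx"],d["fy"],d["cx"],d["cy"],np.round(d["cam_to_world"],4).tolist())
s=robot.read_state(); print(s["time_s"],s["eef_pos"],np.round(s["tcp_rot"],3).tolist(),s["grip_width"])
E
```

```text
pics
scene 388.9417204251615 388.9417204251615 257.0313955625507 192.82458420477732 [[-0.8665, 0.2855, -0.4094, 0.9979], [0.4991, 0.4924, -0.713, 0.7916], [-0.0019, -0.8222, -0.5692, 0.667], [0.0, 0.0, 0.0, 1.0]]
top 434.1923586313514 434.1923586313514 248.22112538038854 182.84529760026862 [[0.0149, -0.9946, 0.1029, 0.403], [-0.9997, -0.0169, -0.019, 0.0096], [0.0207, -0.1026, -0.9945, 1.3827], [0.0, 0.0, 0.0, 1.0]]
0.1 [0.22735687 0.58155875 0.22152298] [[-0.931, 0.364, -0.001], [0.364, 0.931, -0.002], [0.0, -0.002, -1.0]] 1.0008878953170928
```

View pics/top0.png

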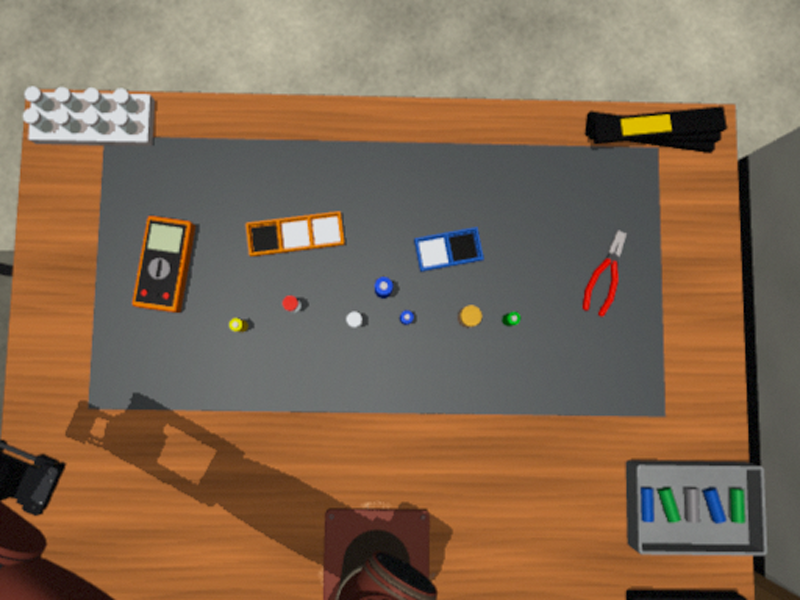

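View pics/scene0.png

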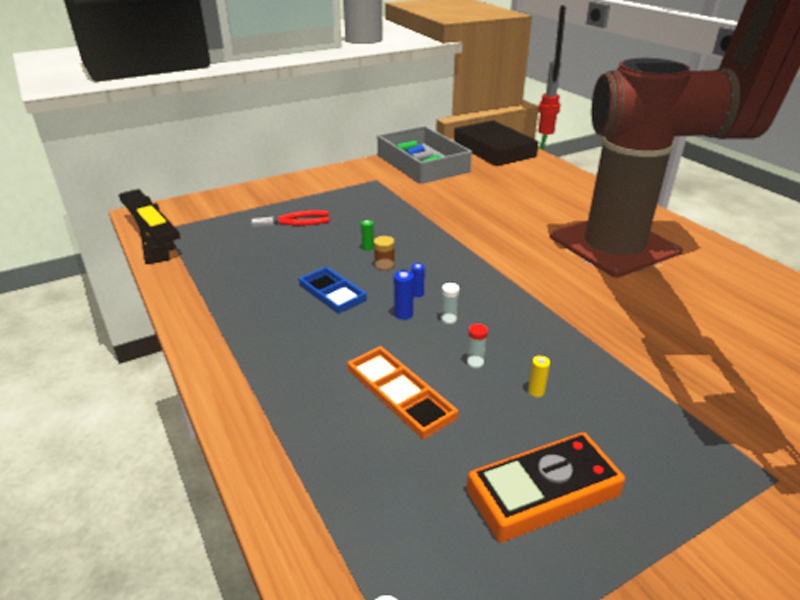

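```bash
cat > h.py <<'E'
import cv2,numpy as np
from station import robot,cams
def ray(d,u,v,z):
    T=np.array(d["cam_to_world"]);r=T[:3,:3]@[(u-d["cx"])/d["fx"],(v-d["cy"])/d["fy"],1]
    return T[:3,3]+r*(z-T[2,3])/r[2]
def mask(d,lo,hi): return cv2.inRange(cv2.cvtColor(d["img"],cv2.COLOR_RGB2HSV),np.array(lo),np.array(hi))
def blobs(m,mn=12):
    n,l,s,c=cv2.connectedComponentsWithStats(m)
    return [(l==i,s[i],c[i]) for i in range(1,n) if s[i,4]>=mn]
E
python3 - <<'E'
from h import *
R={"green":([45,120,50],[75,255,255]),"blue":([105,120,50],[130,255,255]),"red":([0,180,90],[5,255,255]),"white":([0,0,190],[180,40,255]),"amber":([14,120,90],[24,255,255]),"yellow":([25,120,90],[35,255,255]),"orange":([8,200,120],[18,255,255])}
H={"green":.0635,"blue":.0635,"red":.072,"white":.072,"amber":.06,"yellow":.0635,"orange":.018}
d=cams.get_image("top")
for k,(a,b) in R.items():
    for m,s,c in blobs(mask(d,a,b)):
        if not(60<s[0]<420 and 95<s[1]<260): continue
        p=ray(d,*c,H[k])
        print(k,s.tolist(),np.round(c,1),"xy",np.round(p[:2],4))
        if k in("blue","orange") and s[4]>100:
            pts=np.argwhere(m)[:,::-1]; w=np.array([ray(d,u,v,.018)[:2] for u,v in pts])
            (cx,cy),sz,ang=cv2.minAreaRect(w.astype(np.float32)*1000); print("   rect",cx,cy,sz,ang)
# upscaled crop
cv2.imwrite("pics/crop.png",cv2.resize(d["img"][120:225,140:345,::-1],(800,410),interpolation=cv2.INTER_NEAREST))
E
```

```text
green [322, 199, 11, 10, 66] [326.8 203.6] xy [ 0.4799 -0.2565]
blue [265, 145, 45, 29, 404] [288.9 158.2] xy [ 0.6178 -0.1398]
   rect 622.5352783203125 -138.3854522705078 (69.75474548339844, 133.2250213623047) 11.468496322631836
blue [240, 177, 12, 14, 107] [245.2 183.6] xy [ 0.5371 -0.0065]
   rect 542.0565185546875 -7.994697570800781 (41.28853988647461, 34.77892303466797) 0.9634753465652466
blue [256, 199, 9, 9, 54] [259.9 202.9] xy [ 0.4788 -0.052 ]
red [373, 165, 23, 37, 306] [385.  182.6] xy [ 0.5465 -0.4336]
red [90, 185, 4, 5, 15] [ 91.7 186.8] xy [0.5187 0.4554]
red [104, 187, 5, 5, 14] [106.1 188.9] xy [0.5132 0.4122]
red [181, 190, 9, 9, 61] [185.2 193.6] xy [0.5028 0.1741]
white [200, 139, 18, 17, 240] [208.4 147. ] xy [0.6467 0.1077]
white [181, 141, 17, 17, 240] [188.8 149.4] xy [0.6381 0.1672]
white [269, 153, 18, 17, 242] [277.1 161. ] xy [ 0.6073 -0.1028]
white [244, 181, 4, 4, 12] [245.3 182.5] xy [ 0.5396 -0.0067]
white [222, 200, 9, 9, 66] [226.1 203.8] xy [0.4738 0.0504]
amber [157, 135, 64, 29, 533] [186.4 148.5] xy [0.6428 0.1762]
amber [85, 139, 37, 60, 390] [104.4 170.4] xy [0.5707 0.4238]
amber [294, 195, 15, 14, 157] [300.8 201.8] xy [ 0.4845 -0.1774]
yellow [147, 203, 8, 9, 50] [150.6 207.2] xy [0.4605 0.2785]
orange [158, 136, 62, 28, 414] [185.8 148.7] xy [0.6498 0.1834]
   rect 648.3933715820312 174.5340576171875 (68.29765319824219, 192.49749755859375) 8.267864227294922
orange [85, 138, 37, 62, 416] [105.2 169.6] xy [0.5785 0.4343]
   rect 582.4306640625 440.5385437011719 (89.54029846191406, 185.58062744140625) 82.80081939697266
```

View pics/crop.png

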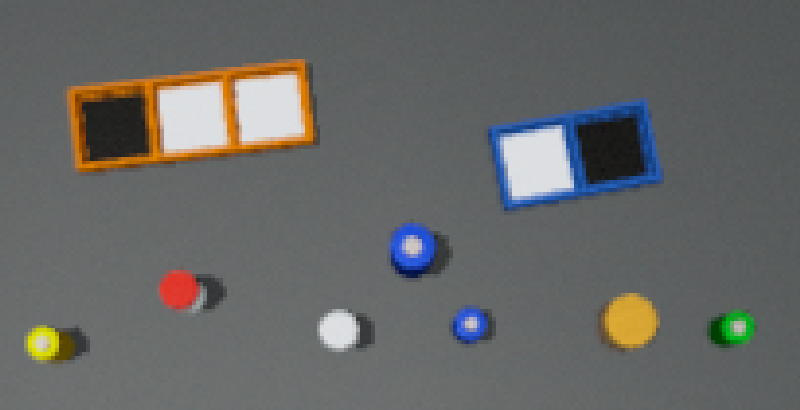

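```bash
python3 - <<'E'
from h import *
d=cams.get_image("top")
for k,c in dict(ow1=(208.4,147),ow0=(188.8,149.4),bw=(277.1,161)).items(): print(k,np.round(ray(d,*c,.005)[:2],4))
m=mask(d,[0,0,0],[180,255,45])
for _,s,c in blobs(m,80):
    if 150<c[0]<330 and 130<c[1]<180: print("black",s,c,np.round(ray(d,*c,.005)[:2],4))
s=cams.get_image("scene")
f=512/800
for k,a,b,z in(("red",[0,170,90],[6,255,255],.067),("white",[0,0,200],[180,30,255],.067),("green",[45,120,40],[75,255,255],.032),("yellow",[25,120,60],[35,255,255],.032),("blue",[110,120,40],[130,255,255],.032),("amber",[14,100,130],[26,255,255],.055)):
    for _,q,c in blobs(mask(s,a,b)):
        if 170<c[0]<370 and 130<c[1]<260: print(k,q,np.round(c,1),np.round(ray(s,*c,z)[:2],4))
# big blue height: point on axis (x,y) from base pixel, top pixel
b=ray(s,403*f,317*f,0); print("base front",b)
T=np.array(s["cam_to_world"])
for z in(.065,.075,.085,.095,.105): print(z,ray(s,403*f,275*f,z)[:2],ray(d,245.2,182.8,z)[:2])
E
```

```text
ow1 [0.6591 0.1128]
ow0 [0.6502 0.1754]
bw [ 0.6177 -0.1085]
black [161 145  16  16 206] [168.87864078 152.15048544] [0.6401 0.2387]
black [288 150  17  17 209] [295.93779904 157.79904306] [ 0.6292 -0.1691]
red [178 135  33   9 219] [194.3 139.2] [ 0.5908 -0.3429]
red [300 207  12  10  96] [305.5 211.6] [0.5018 0.1739]
white [283 181  11   9  69] [288.2 184.4] [0.4701 0.0478]
white [210 184  18  11 112] [218.2 188.8] [ 0.6491 -0.0306]
white [283 201   9   5  37] [287.4 203. ] [0.5211 0.1201]
white [229 229  23  14 190] [240.1 235.5] [0.688  0.1721]
white [300 228   9   7  51] [304.  230.7] [0.5487 0.2328]
white [244 241  24  17 222] [255.5 248.9] [0.6796 0.2296]
green [231 141   8  19 126] [235.  150.4] [ 0.4793 -0.2618]
yellow [341 227  11  10  65] [346.  231.4] [0.433  0.2554]
blue [252 168  20  37 494] [260.7 185.5] [ 0.5128 -0.0312]
blue [191 171  44  29 483] [211.8 184.3] [ 0.6351 -0.1095]
amber [ 159   95  273  161 6541] [321.2 145.2] [ 0.2313 -0.1102]
amber [239 151  14  10 106] [245.5 155.1] [ 0.4834 -0.1785]
amber [241 166  11   6  55] [245.9 168.5] [ 0.5223 -0.1044]
amber [361 202  10   7  18] [366.3 204.7] [0.3351 0.2176]
amber [224 222  68  53 271] [257.5 248.6] [0.6689 0.22  ]
amber [339 232  13  22 205] [344.4 243.1] [0.4843 0.3052]
base front [0.54150024 0.00176688 0.        ]
0.065 [ 0.51985165 -0.03556951] [ 0.53936702 -0.00642694]
0.075 [ 0.52779302 -0.02182967] [ 0.53833225 -0.00630546]
0.085 [ 0.53573439 -0.00808983] [ 0.53729748 -0.00618398]
0.095 [0.54367575 0.00565001] [ 0.53626271 -0.0060625 ]
0.105 [0.55161712 0.01938984] [ 0.53522794 -0.00594103]
```

step_arm --pt "0 0 0 0 0 0.0238" --pt "0 0 0 0 0 0.0238" --pt "0 0 0 0 0 0.0238" --pt "0 0 0 0 0 0.0238" --pt "0 0 0 0 0 0.0238" --pt "0 0 0 0 0 0.0238" --pt "0 0 0 0 0 0.0238" --pt "0 0 0 0 0 0.0238" --pt "0 0 0 0 0 0" --pt "0 0 0 0 0 0" --grip 0.5 --force 15

```text
time_s: 1.25
eef_pos: [0.2276, 0.582, 0.2224]
tcp_rot: [[-0.006, 1.0, -0.0], [1.0, 0.006, -0.0], [-0.0, -0.0, -1.0]]
force: [-0.8, -0.5, 0.5]
grip_width: 0.753
grasp_force: 0.0
```

step_arm --pt "-0.525 0.154 0 0 0 0" --pt "-0.525 0.154 0 0 0 0" --pt "-0.525 0.154 0 0 0 0" --pt "-0.525 0.154 0 0 0 0" --pt "-0.525 0.154 0 0 0 0" --pt "-0.525 0.154 0 0 0 0" --pt "-0.525 0.154 0 0 0 0" --pt "-0.525 0.154 0 0 0 0" --pt "-0.525 0.154 0 0 0 0" --pt "-0.525 0.154 0 0 0 0"

```text
time_s: 2.25
eef_pos: [0.3517, 0.1607, 0.2229]
tcp_rot: [[-0.006, 1.0, 0.001], [1.0, 0.006, 0.0], [0.0, 0.001, -1.0]]
force: [0.9, -0.2, 0.4]
grip_width: 0.748
grasp_force: 0.0
```

step_arm --pt "-0.525 0.154 0 0 0 0" --pt "-0.525 0.154 0 0 0 0" --pt "-0.525 0.154 0 0 0 0" --pt "-0.525 0.154 0 0 0 0" --pt "-0.525 0.154 0 0 0 0" --pt "-0.525 0.154 0 0 0 0" --pt "-0.525 0.154 0 0 0 0" --pt "-0.525 0.154 0 0 0 0" --pt "-0.525 0.154 0 0 0 0" --pt "-0.525 0.154 0 0 0 0" --pt "0 0 0 0 0 0" --pt "0 0 0 0 0 0"

```text
time_s: 3.45
eef_pos: [0.4751, -0.258, 0.2219]
tcp_rot: [[-0.002, 1.0, -0.001], [1.0, 0.002, 0.001], [0.001, -0.001, -1.0]]
force: [0.5, 0.5, -0.6]
grip_width: 0.749
grasp_force: 0.0
```

step_arm --pt "0 0.06 0 0 0 0" --pt "0 0 0.5 0 0 0" --pt "0 0 0.5 0 0 0" --pt "0 0 0.5 0 0 0" --pt "0 0 0.45 0 0 0" --pt "0 0 0.3 0 0 0" --pt "0 0 0.2 0 0 0" --pt "0 0 0 0 0 0" --pt "0 0 0 0 0 0"

```text
time_s: 4.35
eef_pos: [0.4807, -0.2566, 0.0272]
tcp_rot: [[-0.004, 1.0, 0.0], [1.0, 0.004, -0.0], [-0.0, 0.0, -1.0]]
force: [0.3, -0.0, -0.5]
grip_width: 0.75
grasp_force: 0.0
```

step_arm --pt "0 0 0 0 0 0" --pt "0 0 0 0 0 0" --pt "0 0 0 0 0 0" --pt "0 0 0 0 0 0" --pt "0 0 0 0 0 0" --pt "0 0 0 0 0 0" --pt "0 0 0 0 0 0" --pt "0 0 0 0 0 0" --grip -1 --force 12

```text
time_s: 5.15
eef_pos: [0.4803, -0.2576, 0.0266]
tcp_rot: [[-0.002, 1.0, 0.0], [1.0, 0.002, -0.0], [-0.0, 0.0, -1.0]]
force: [-0.1, -1.0, 1.2]
grip_width: 0.294
grasp_force: 12.0
```

step_arm --pt "0 0 -0.2 0 0 0" --pt "0 0 -0.4 0 0 0" --pt "0 0 -0.5 0 0 0" --pt "0 0 -0.4 0 0 0" --pt "0.2 0.06 0 0 0 0" --pt "0.4 0.13 0 0 0 0" --pt "0.4 0.13 0 0 0 0" --pt "0.4 0.13 0 0 0 0" --pt "0.4 0.13 0 0 0 0" --pt "0.4 0.13 0 0 0 0" --pt "0.4 0.13 0 0 0 0"

```text
time_s: 6.25
eef_pos: [0.5465, -0.0474, 0.1451]
tcp_rot: [[-0.002, 1.0, -0.002], [1.0, 0.002, 0.001], [0.001, -0.002, -1.0]]
force: [0.2, 0.2, -0.9]
grip_width: 0.295
grasp_force: 12.0
```

step_arm --pt "0.4 0.13 0 0 0 0" --pt "0.4 0.13 0 0 0 0" --pt "0.4 0.13 0 0 0 0" --pt "0.4 0.13 0 0 0 0" --pt "0.4 0.13 0 0 0 0" --pt "0.4 0.13 0 0 0 0" --pt "0.4 0.13 0 0 0 0" --pt "0.4 0.13 0 0 0 0" --pt "0.4 0.13 0 0 0 0" --pt "0 0 0 0 0 0" --pt "0 0 0 0 0 0"

```text
time_s: 7.35
eef_pos: [0.639, 0.2395, 0.1446]
tcp_rot: [[-0.004, 1.0, -0.003], [1.0, 0.003, -0.001], [-0.001, -0.003, -1.0]]
force: [-0.1, -0.3, -1.6]
grip_width: 0.298
grasp_force: 12.0
```

step_arm --pt "0 0 0.3 0 0 0" --pt "0 0 0.4 0 0 0" --pt "0 0 0.35 0 0 0" --pt "0 0 0.2 0 0 0" --pt "0 0 0.1 0 0 0" --pt "0 0 0 0 0 0" --pt "0 0 0 0 0 0" --pt "0 0 0 0 0 0"

```text
time_s: 8.15
eef_pos: [0.6416, 0.239, 0.0406]
tcp_rot: [[-0.002, 1.0, 0.003], [1.0, 0.002, 0.001], [0.001, 0.003, -1.0]]
force: [0.1, 0.8, -0.4]
grip_width: 0.294
grasp_force: 12.0
```

step_arm --pt "0 0 0.03 0 0 0" --pt "0 0 0.03 0 0 0" --pt "0 0 0.03 0 0 0" --pt "0 0 0 0 0 0" --pt "0 0 0 0 0 0"

```text
time_s: 8.65
eef_pos: [0.6405, 0.2389, 0.0315]
tcp_rot: [[-0.002, 1.0, 0.001], [1.0, 0.002, 0.0], [0.0, 0.001, -1.0]]
force: [0.1, 0.5, 0.7]
grip_width: 0.298
grasp_force: 12.0
```

step_arm --pt "0 0 0.012 0 0 0" --pt "0 0 0 0 0 0" --pt "0 0 0 0 0 0"

```text
time_s: 8.95
eef_pos: [0.6406, 0.2389, 0.0315]
tcp_rot: [[-0.002, 1.0, 0.001], [1.0, 0.002, 0.0], [0.0, 0.001, -1.0]]
force: [-1.2, -0.6, 5.7]
grip_width: 0.293
grasp_force: 12.0
```

step_arm --pt "0 0 0 0 0 0" --pt "0 0 0 0 0 0" --pt "0 0 0 0 0 0" --pt "0 0 0 0 0 0" --pt "0 0 0 0 0 0" --pt "0 0 -0.2 0 0 0" --pt "0 0 -0.5 0 0 0" --pt "0 0 -0.5 0 0 0" --pt "0 0 -0.3 0 0 0" --pt "0 0 0 0 0 0" --grip 0.5

```text
time_s: 9.95
eef_pos: [0.6438, 0.2397, 0.1579]
tcp_rot: [[-0.002, 1.0, 0.011], [1.0, 0.002, 0.003], [0.003, 0.011, -1.0]]
force: [0.8, -0.4, 0.1]
grip_width: 0.75
grasp_force: 0.0
```

step_arm --pt "-0.4 -0.35 0 0 0 0" --pt "-0.4 -0.35 0 0 0 0" --pt "-0.4 -0.35 0 0 0 0" --pt "-0.4 -0.35 0 0 0 0" --pt "-0.4 -0.35 0 0 0 0" --pt "-0.36 -0.35 0 0 0 0" --pt "0 0 0 0 0 0" --pt "0 0 0 0 0 0"

```text
time_s: 10.75
eef_pos: [0.4722, 0.0493, 0.1505]
tcp_rot: [[0.0, 1.0, 0.001], [1.0, -0.0, 0.0], [0.0, 0.001, -1.0]]
force: [0.1, -0.4, 0.9]
grip_width: 0.751
grasp_force: 0.0
```

```bash
python3 - <<'E'
from h import *
d=cams.get_image("scene")
cv2.imwrite("pics/s1.png",cv2.resize(d["img"][120:310,160:400,::-1],(720,570),interpolation=cv2.INTER_CUBIC))
E
```

```text
(no output)
```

View pics/s1.png

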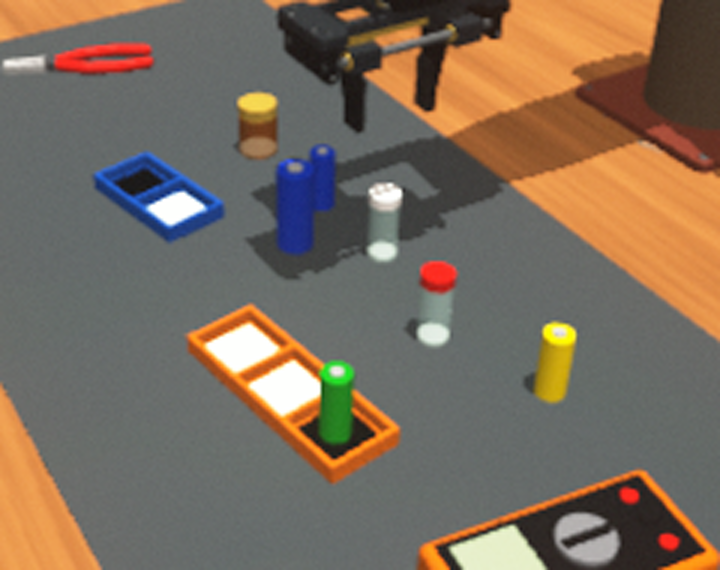

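The green cell stands upright in the black bay (337,410), and the gripper is above the white-capped vial (385,220).

step_arm --pt "0 0 0.3 0 0 0" --pt "0 0 0.5 0 0 0" --pt "0 0 0.4 0 0 0" --pt "0 0 0.2 0 0 0" --pt "0 0 0.15 0 0 0" --pt "0 0 0 0 0 0" --pt "0 0 0 0 0 0" --pt "0 0 0 0 0 0"

```text
time_s: 11.6
eef_pos: [0.4739, 0.0498, 0.0276]
tcp_rot: [[-0.002, 1.0, 0.002], [1.0, 0.002, -0.0], [-0.0, 0.002, -1.0]]
force: [-0.4, 0.4, 0.2]
grip_width: 0.749
grasp_force: 0.0
```

step_arm --pt "0 0 0 0 0 0" --pt "0 0 0 0 0 0" --pt "0 0 0 0 0 0" --pt "0 0 0 0 0 0" --pt "0 0 0 0 0 0" --pt "0 0 0 0 0 0" --pt "0 0 0 0 0 0" --pt "0 0 0 0 0 0" --grip -1 --force 10

```text
time_s: 12.4
eef_pos: [0.4726, 0.0497, 0.0264]
tcp_rot: [[-0.002, 1.0, 0.0], [1.0, 0.002, -0.0], [-0.0, 0.0, -1.0]]
force: [0.3, 0.1, 1.6]
grip_width: 0.336
grasp_force: 10.0
```

step_arm --pt "0 0 -0.2 0 0 0" --pt "0 0 -0.4 0 0 0" --pt "0 0 -0.5 0 0 0" --pt "0 0 -0.4 0 0 0" --pt "0.1 0.15 0 0 0 0" --pt "0.25 0.35 0 0 0 0" --pt "0.28 0.4 0 0 0 0" --pt "0.28 0.4 0 0 0 0" --pt "0.28 0.4 0 0 0 0" --pt "0.28 0.4 0 0 0 0" --pt "0.1 0.12 0 0 0 0" --pt "0 0 0 0 0 0"

```text
time_s: 13.6
eef_pos: [0.6506, 0.1768, 0.1454]
tcp_rot: [[-0.003, 1.0, -0.001], [1.0, 0.003, 0.0], [0.0, -0.001, -1.0]]
force: [-0.0, 0.7, -0.2]
grip_width: 0.339
grasp_force: 10.0
```

step_arm --pt "0 0 0 0 0 0" --pt "0 0 0.3 0 0 0" --pt "0 0 0.4 0 0 0" --pt "0 0 0.3 0 0 0" --pt "0 0 0.2 0 0 0" --pt "0 0 0.1 0 0 0" --pt "0 0 0 0 0 0" --pt "0 0 0 0 0 0" --pt "0 0 0 0 0 0"

```text
time_s: 14.5
eef_pos: [0.6512, 0.1757, 0.0442]
tcp_rot: [[-0.002, 1.0, 0.003], [1.0, 0.002, 0.0], [0.0, 0.003, -1.0]]
force: [0.5, -0.6, -0.0]
grip_width: 0.34
grasp_force: 10.0
```

step_arm --pt "0 0 0.05 0 0 0" --pt "0 0 0.05 0 0 0" --pt "0 0 0.03 0 0 0" --pt "0 0 0.015 0 0 0" --pt "0 0 0 0 0 0" --pt "0 0 0 0 0 0"

```text
time_s: 15.1
eef_pos: [0.6502, 0.1757, 0.0312]
tcp_rot: [[-0.002, 1.0, 0.001], [1.0, 0.002, 0.0], [0.0, 0.001, -1.0]]
force: [-0.5, -0.3, 3.2]
grip_width: 0.339
grasp_force: 10.0
```

```bash
python3 - <<'E'
from h import *
d=cams.get_image("scene")
cv2.imwrite("pics/s2.png",cv2.resize(d["img"][190:290,200:320,::-1],(720,600),interpolation=cv2.INTER_CUBIC))
E
```

```text
(no output)
```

View pics/s2.png

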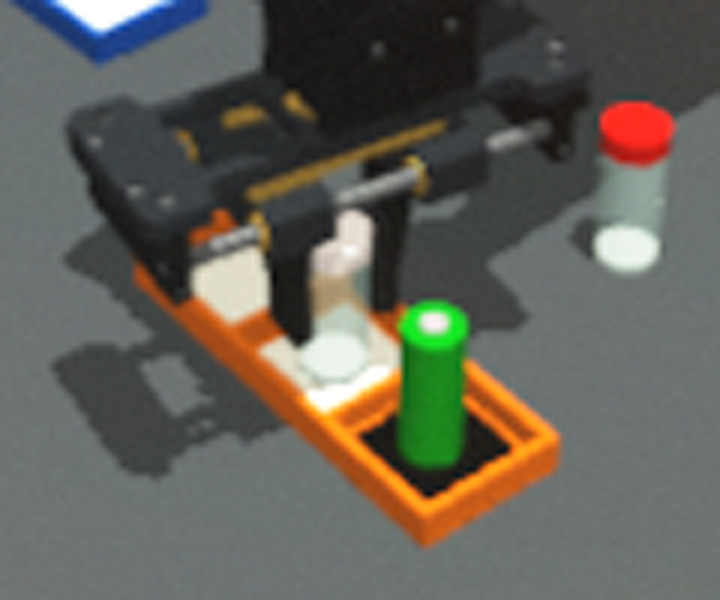

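The vial is upright on the middle white pad (335,350) and touching down; I'll release it and go to the jar.

step_arm --pt "0 0 0 0 0 0" --pt "0 0 0 0 0 0" --pt "0 0 0 0 0 0" --pt "0 0 0 0 0 0" --pt "0 0 0 0 0 0" --pt "0 0 -0.2 0 0 0" --pt "0 0 -0.5 0 0 0" --pt "0 0 -0.5 0 0 0" --pt "0 0 -0.3 0 0 0" --pt "0 0 0 0 0 0" --grip 0.6

```text
time_s: 16.15
eef_pos: [0.6535, 0.1762, 0.1583]
tcp_rot: [[-0.002, 1.0, 0.011], [1.0, 0.002, 0.002], [0.002, 0.011, -1.0]]
force: [0.4, 0.6, 0.3]
grip_width: 0.798
grasp_force: 0.0
```

step_arm --pt "-0.4 -0.188 0 0 0 0" --pt "-0.4 -0.188 0 0 0 0" --pt "-0.4 -0.188 0 0 0 0" --pt "-0.4 -0.188 0 0 0 0" --pt "-0.4 -0.188 0 0 0 0" --pt "-0.4 -0.188 0 0 0 0" --pt "-0.4 -0.188 0 0 0 0" --pt "-0.4 -0.188 0 0 0 0" --pt "-0.4 -0.188 0 0 0 0" --pt "-0.4 -0.188 0 0 0 0" --pt "-0.4 -0.188 0 0 0 0" --pt "0 0 0 0 0 0" --grip 0.8

```text
time_s: 17.35
eef_pos: [0.4833, -0.1798, 0.1508]
tcp_rot: [[0.002, 1.0, -0.001], [1.0, -0.002, -0.001], [-0.001, -0.001, -1.0]]
force: [0.2, -0.7, 0.1]
grip_width: 0.897
grasp_force: 0.0
```

step_arm --pt "0 0 0 0 0 0" --pt "0 0 0 0 0 0"

```text
time_s: 17.55
eef_pos: [0.4852, -0.176, 0.1507]
tcp_rot: [[-0.002, 1.0, -0.0], [1.0, 0.002, 0.0], [0.0, -0.0, -1.0]]
force: [-0.1, 0.5, 0.1]
grip_width: 0.9
grasp_force: 0.0
```

step_arm --pt "-0.02 0 0.3 0 0 0" --pt "0 0 0.5 0 0 0" --pt "0 0 0.4 0 0 0" --pt "0 0 0.2 0 0 0" --pt "0 0 0.15 0 0 0" --pt "0 0 0 0 0 0" --pt "0 0 0 0 0 0" --pt "0 0 0 0 0 0"

```text
time_s: 18.35
eef_pos: [0.4863, -0.1786, 0.0282]
tcp_rot: [[-0.002, 1.0, 0.002], [1.0, 0.002, -0.001], [-0.001, 0.002, -1.0]]
force: [0.0, -0.5, 0.4]
grip_width: 0.899
grasp_force: 0.0
```

step_arm --pt "0 0 0 0 0 0" --pt "0 0 0 0 0 0" --pt "0 0 0 0 0 0" --pt "0 0 0 0 0 0" --pt "0 0 0 0 0 0" --pt "0 0 0 0 0 0" --pt "0 0 0 0 0 0" --pt "0 0 0 0 0 0" --grip -1 --force 14

```text
time_s: 19.15
eef_pos: [0.485, -0.1783, 0.0268]
tcp_rot: [[-0.002, 1.0, -0.0], [1.0, 0.002, 0.0], [0.0, -0.0, -1.0]]
force: [-0.2, -0.4, 0.7]
grip_width: 0.483
grasp_force: 14.0
```

step_arm --pt "0 0 -0.2 0 0 0" --pt "0 0 -0.4 0 0 0" --pt "0 0 -0.5 0 0 0" --pt "0 0 -0.4 0 0 0" --pt "0.2 0.12 0 0 0 0" --pt "0.4 0.24 0 0 0 0" --pt "0.4 0.24 0 0 0 0" --pt "0.4 0.24 0 0 0 0" --pt "0.4 0.24 0 0 0 0" --pt "0.4 0.24 0 0 0 0" --pt "0.4 0.24 0 0 0 0" --pt "0.4 0.24 0 0 0 0"

```text
time_s: 20.35
eef_pos: [0.629, 0.0634, 0.1462]
tcp_rot: [[-0.002, 1.0, -0.001], [1.0, 0.002, -0.0], [-0.0, -0.001, -1.0]]
force: [0.1, -0.5, -1.0]
grip_width: 0.476
grasp_force: 14.0
```

step_arm --pt "0.4 0.24 0 0 0 0" --pt "0.24 0.135 0 0 0 0" --pt "0 0 0 0 0 0" --pt "0 0 0 0 0 0" --pt "0 0 0 0 0 0"

```text
time_s: 20.85
eef_pos: [0.658, 0.1123, 0.1462]
tcp_rot: [[-0.001, 1.0, -0.001], [1.0, 0.001, -0.0], [-0.0, -0.001, -1.0]]
force: [0.5, -1.2, -1.2]
grip_width: 0.481
grasp_force: 14.0
```

step_arm --pt "0 0 0.3 0 0 0" --pt "0 0 0.4 0 0 0" --pt "0 0 0.3 0 0 0" --pt "0 0 0.2 0 0 0" --pt "0 0 0.1 0 0 0" --pt "0 0 0.03 0 0 0" --pt "0 0 0.03 0 0 0" --pt "0 0 0.03 0 0 0" --pt "0 0 0 0 0 0" --pt "0 0 0 0 0 0" --pt "0 0 0 0 0 0"

```text
time_s: 21.95
eef_pos: [0.6589, 0.1133, 0.0361]
tcp_rot: [[-0.002, 1.0, 0.001], [1.0, 0.002, 0.0], [0.0, 0.001, -1.0]]
force: [0.5, 0.6, -1.3]
grip_width: 0.478
grasp_force: 14.0
```

step_arm --pt "0 0 0.02 0 0 0" --pt "0 0 0.02 0 0 0" --pt "0 0 0.015 0 0 0" --pt "0 0 0 0 0 0" --pt "0 0 0 0 0 0"

```text
time_s: 22.45
eef_pos: [0.6586, 0.1132, 0.0318]
tcp_rot: [[-0.002, 1.0, -0.0], [1.0, 0.002, -0.0], [-0.0, -0.0, -1.0]]
force: [-3.6, 0.2, 6.7]
grip_width: 0.479
grasp_force: 14.0
```

step_arm --pt "0 0 0 0 0 0" --pt "0 0 0 0 0 0" --pt "0 0 0 0 0 0" --pt "0 0 0 0 0 0" --pt "0 0 0 0 0 0" --pt "0 0 -0.2 0 0 0" --pt "0 0 -0.5 0 0 0" --pt "0 0 -0.5 0 0 0" --pt "0 0 -0.3 0 0 0" --pt "0 0 0 0 0 0" --grip 0.7

```text
time_s: 23.45
eef_pos: [0.6623, 0.1134, 0.1587]
tcp_rot: [[-0.002, 1.0, 0.011], [1.0, 0.002, 0.001], [0.001, 0.011, -1.0]]
force: [-0.1, 0.2, 0.9]
grip_width: 0.853
grasp_force: 0.0
```

step_arm --pt "-0.344 -0.375 0 0 0 0" --pt "-0.344 -0.375 0 0 0 0" --pt "-0.344 -0.375 0 0 0 0" --pt "-0.344 -0.375 0 0 0 0" --pt "-0.344 -0.375 0 0 0 0" --pt "-0.344 -0.375 0 0 0 0" --pt "0 0 0 0 0 0" --pt "0 0 0 0 0 0" --pt "0 0 0 0 0 0" --grip 0.3

```text
time_s: 24.35
eef_pos: [0.4795, -0.0519, 0.1515]
tcp_rot: [[-0.002, 1.0, 0.001], [1.0, 0.002, 0.0], [0.0, 0.001, -1.0]]
force: [0.1, -0.4, 0.0]
grip_width: 0.65
grasp_force: 0.0
```

```bash
python3 - <<'E'
from h import *
d=cams.get_image("scene")
cv2.imwrite("pics/s3.png",cv2.resize(d["img"][120:310,160:400,::-1],(720,570),interpolation=cv2.INTER_CUBIC))
E
```

```text
(no output)
```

View pics/s3.png

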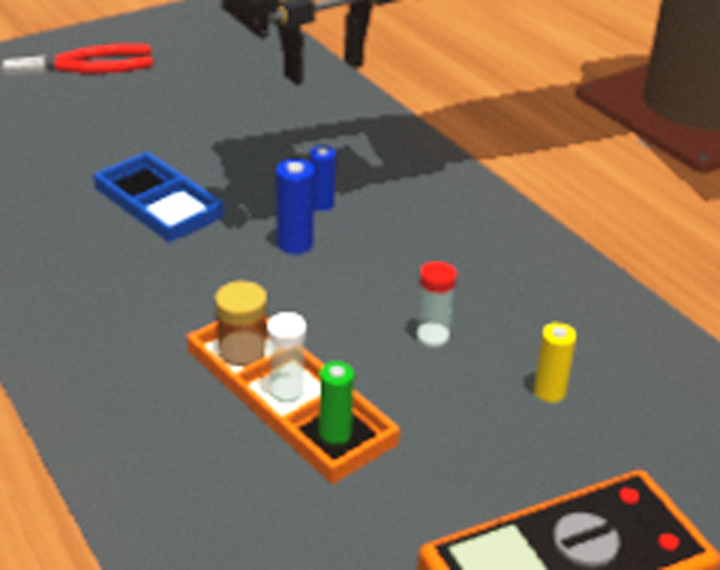

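The orange tray is complete and everything in it is upright. The small blue cell (322,180) stands free beside the big one (295,205).

step_arm --pt "0 0 0.3 0 0 0" --pt "0 0 0.4 0 0 0" --pt "0 0 0.35 0 0 0" --pt "0 0 0.2 0 0 0" --pt "0 0 0.15 0 0 0" --pt "0 0 0.12 0 0 0" --pt "0 0 0 0 0 0" --pt "0 0 0 0 0 0" --pt "0 0 0 0 0 0"

```text
time_s: 25.3
eef_pos: [0.4798, -0.0524, 0.0306]
tcp_rot: [[-0.002, 1.0, 0.002], [1.0, 0.002, -0.001], [-0.001, 0.002, -1.0]]
force: [0.3, 0.0, -0.2]
grip_width: 0.649
grasp_force: 0.0
```

step_arm --pt "0 0 0 0 0 0" --pt "0 0 0 0 0 0" --pt "0 0 0 0 0 0" --pt "0 0 0 0 0 0" --pt "0 0 0 0 0 0" --pt "0 0 0 0 0 0" --pt "0 0 0 0 0 0" --grip -1 --force 12

```text
time_s: 26.0
eef_pos: [0.479, -0.0523, 0.0296]
tcp_rot: [[-0.002, 1.0, 0.0], [1.0, 0.002, -0.0], [-0.0, 0.0, -1.0]]
force: [0.8, 0.3, 0.6]
grip_width: 0.296
grasp_force: 11.9
```

step_arm --pt "0 0 -0.2 0 0 0" --pt "0 0 -0.4 0 0 0" --pt "0 0 -0.5 0 0 0" --pt "0 0 -0.4 0 0 0" --pt "-0.15 0.2 0 0 0 0" --pt "-0.3 0.39 0 0 0 0" --pt "-0.3 0.39 0 0 0 0" --pt "-0.3 0.39 0 0 0 0" --pt "-0.3 0.39 0 0 0 0" --pt "-0.11 0.115 0 0 0 0" --pt "0 0 0 0 0 0" --pt "0 0 0 0 0 0"

```text
time_s: 27.2
eef_pos: [0.6283, -0.1684, 0.1486]
tcp_rot: [[-0.001, 1.0, -0.002], [1.0, 0.001, 0.001], [0.001, -0.002, -1.0]]
force: [0.0, 0.3, 0.0]
grip_width: 0.294
grasp_force: 11.9
```

step_arm --pt "0 0 0 0 0 0" --pt "0 0 0.3 0 0 0" --pt "0 0 0.4 0 0 0" --pt "0 0 0.3 0 0 0" --pt "0 0 0.2 0 0 0" --pt "0 0 0.1 0 0 0" --pt "0 0 0.03 0 0 0" --pt "0 0 0.03 0 0 0" --pt "0 0 0.03 0 0 0" --pt "0 0 0 0 0 0" --pt "0 0 0 0 0 0" --pt "0 0 0 0 0 0"

```text
time_s: 28.4
eef_pos: [0.6294, -0.1689, 0.0389]
tcp_rot: [[-0.002, 1.0, 0.001], [1.0, 0.002, -0.0], [-0.0, 0.001, -1.0]]
force: [-0.5, -0.2, -1.8]
grip_width: 0.297
grasp_force: 11.9
```

step_arm --pt "0 0 0.02 0 0 0" --pt "0 0 0.02 0 0 0" --pt "0 0 0.014 0 0 0" --pt "0 0 0 0 0 0" --pt "0 0 0 0 0 0"

```text
time_s: 28.9
eef_pos: [0.6294, -0.1689, 0.0344]
tcp_rot: [[-0.002, 1.0, 0.001], [1.0, 0.002, -0.0], [-0.0, 0.001, -1.0]]
force: [0.4, -0.6, 2.4]
grip_width: 0.296
grasp_force: 11.9
```

step_arm --pt "0 0 0 0 0 0" --pt "0 0 0 0 0 0" --pt "0 0 0 0 0 0" --pt "0 0 0 0 0 0" --pt "0 0 0 0 0 0" --pt "0 0 -0.2 0 0 0" --pt "0 0 -0.5 0 0 0" --pt "0 0 -0.5 0 0 0" --pt "0 0 -0.3 0 0 0" --pt "0 0 0 0 0 0" --grip 0.5

```text
time_s: 29.9
eef_pos: [0.6324, -0.17, 0.1614]
tcp_rot: [[-0.002, 1.0, 0.01], [1.0, 0.002, -0.004], [-0.004, 0.01, -1.0]]
force: [0.1, -0.2, 0.3]
grip_width: 0.749
grasp_force: 0.0
```

step_arm --pt "0.39 -0.144 0 0 0 0" --pt "0.39 -0.144 0 0 0 0" --pt "0.39 -0.144 0 0 0 0" --pt "0.39 -0.144 0 0 0 0" --pt "0.39 -0.144 0 0 0 0" --pt "0.39 -0.144 0 0 0 0" --pt "0.39 -0.144 0 0 0 0" --pt "0.39 -0.144 0 0 0 0" --pt "0.39 -0.144 0 0 0 0" --pt "0.39 -0.144 0 0 0 0" --pt "0.39 -0.144 0 0 0 0" --pt "0 0 0 0 0 0"

```text
time_s: 31.1
eef_pos: [0.4998, 0.1773, 0.1539]
tcp_rot: [[-0.005, 1.0, -0.001], [1.0, 0.005, 0.001], [0.001, -0.001, -1.0]]
force: [0.1, -0.6, 0.7]
grip_width: 0.75
grasp_force: 0.0
```

step_arm --pt "0 0 0 0 0 0" --pt "0 0 0 0 0 0"

```text
time_s: 31.3
eef_pos: [0.5019, 0.1735, 0.154]
tcp_rot: [[-0.001, 1.0, -0.0], [1.0, 0.001, -0.0], [-0.0, -0.0, -1.0]]
force: [0.8, 0.5, 0.0]
grip_width: 0.749
grasp_force: 0.0
```

Down 1.59 units to 0.0265.

step_arm --pt "0 0 0.3 0 0 0" --pt "0 0 0.5 0 0 0" --pt "0 0 0.4 0 0 0" --pt "0 0 0.24 0 0 0" --pt "0 0 0.15 0 0 0" --pt "0 0 0 0 0 0" --pt "0 0 0 0 0 0" --pt "0 0 0 0 0 0"

```text
time_s: 32.1
eef_pos: [0.5032, 0.1742, 0.0284]
tcp_rot: [[-0.001, 1.0, 0.003], [1.0, 0.001, 0.001], [0.0, 0.003, -1.0]]
force: [-0.4, -0.2, -0.3]
grip_width: 0.746
grasp_force: 0.0
```

step_arm --pt "0 0 0 0 0 0" --pt "0 0 0 0 0 0" --pt "0 0 0 0 0 0" --pt "0 0 0 0 0 0" --pt "0 0 0 0 0 0" --pt "0 0 0 0 0 0" --pt "0 0 0 0 0 0" --pt "0 0 0 0 0 0" --grip -1 --force 10

```text
time_s: 32.9
eef_pos: [0.5018, 0.1742, 0.0269]
tcp_rot: [[-0.002, 1.0, -0.0], [1.0, 0.002, 0.0], [0.0, -0.0, -1.0]]
force: [1.2, -0.3, 0.1]
grip_width: 0.337
grasp_force: 10.0
```

step_arm --pt "0 0 -0.2 0 0 0" --pt "0 0 -0.4 0 0 0" --pt "0 0 -0.5 0 0 0" --pt "0 0 -0.4 0 0 0" --pt "-0.2 0.08 0 0 0 0" --pt "-0.4 0.163 0 0 0 0" --pt "-0.4 0.163 0 0 0 0" --pt "-0.4 0.163 0 0 0 0" --pt "-0.4 0.163 0 0 0 0" --pt "-0.4 0.163 0 0 0 0" --pt "-0.4 0.163 0 0 0 0" --pt "-0.4 0.163 0 0 0 0"

```text
time_s: 34.1
eef_pos: [0.6, -0.067, 0.1466]
tcp_rot: [[-0.002, 1.0, -0.0], [1.0, 0.002, 0.0], [0.0, -0.0, -1.0]]
force: [0.2, -0.5, -0.2]
grip_width: 0.342
grasp_force: 10.0
```

step_arm --pt "-0.4 0.163 0 0 0 0" --pt "-0.13 0.056 0 0 0 0" --pt "0 0 0 0 0 0" --pt "0 0 0 0 0 0" --pt "0 0 0 0 0 0"

```text
time_s: 34.6
eef_pos: [0.6169, -0.1065, 0.1466]
tcp_rot: [[-0.003, 1.0, -0.001], [1.0, 0.003, 0.001], [0.001, -0.001, -1.0]]
force: [0.2, -0.2, -0.2]
grip_width: 0.339
grasp_force: 10.0
```

step_arm --pt "-0.015 0 0.3 0 0 0" --pt "0 0 0.4 0 0 0" --pt "0 0 0.3 0 0 0" --pt "0 0 0.2 0 0 0" --pt "0 0 0.1 0 0 0" --pt "0 0 0.03 0 0 0" --pt "0 0 0.03 0 0 0" --pt "0 0 0.03 0 0 0" --pt "0 0 0 0 0 0" --pt "0 0 0 0 0 0" --pt "0 0 0 0 0 0"

```text
time_s: 35.7
eef_pos: [0.6177, -0.1094, 0.0361]
tcp_rot: [[-0.002, 1.0, 0.001], [1.0, 0.002, -0.0], [-0.0, 0.001, -1.0]]
force: [-0.3, -0.7, -1.1]
grip_width: 0.336
grasp_force: 10.0
```

step_arm --pt "0 0 0.02 0 0 0" --pt "0 0 0.015 0 0 0" --pt "0 0 0.01 0 0 0" --pt "0 0 0 0 0 0" --pt "0 0 0 0 0 0"

```text
time_s: 36.2
eef_pos: [0.6174, -0.1092, 0.032]
tcp_rot: [[-0.002, 1.0, -0.0], [1.0, 0.002, 0.0], [0.0, -0.0, -1.0]]
force: [0.7, -0.9, 0.6]
grip_width: 0.336
grasp_force: 10.0
```

step_arm --pt "0 0 0.01 0 0 0" --pt "0 0 0 0 0 0" --pt "0 0 0 0 0 0"

```text
time_s: 36.5
eef_pos: [0.6178, -0.1093, 0.0318]
tcp_rot: [[-0.002, 1.0, 0.001], [1.0, 0.002, -0.0], [-0.0, 0.001, -1.0]]
force: [-1.0, 0.3, 4.0]
grip_width: 0.339
grasp_force: 10.0
```

Contact. Release, rise, look.

step_arm --pt "0 0 0 0 0 0" --pt "0 0 0 0 0 0" --pt "0 0 0 0 0 0" --pt "0 0 0 0 0 0" --pt "0 0 0 0 0 0" --pt "0 0 -0.2 0 0 0" --pt "0 0 -0.5 0 0 0" --pt "0 0 -0.5 0 0 0" --pt "0 0 -0.5 0 0 0" --pt "0 0 -0.3 0 0 0" --pt "0 0 0 0 0 0" --pt "0 0 0 0 0 0" --grip 0.5

```text
time_s: 37.7
eef_pos: [0.6179, -0.1093, 0.1927]
tcp_rot: [[-0.002, 1.0, 0.002], [1.0, 0.002, -0.001], [-0.001, 0.002, -1.0]]
force: [-0.4, -0.3, -1.0]
grip_width: 0.745
grasp_force: 0.0
```

step_arm --pt "0 -0.4 0 0 0 0" --pt "0 -0.4 0 0 0 0" --pt "0 -0.4 0 0 0 0" --pt "0 -0.4 0 0 0 0" --pt "0 -0.4 0 0 0 0" --pt "0 0 0 0 0 0" --pt "0 0 0 0 0 0" --pt "0 0 0 0 0 0"

```text
time_s: 38.5
eef_pos: [0.4579, -0.1095, 0.1909]
tcp_rot: [[-0.002, 1.0, -0.0], [1.0, 0.002, 0.0], [0.0, -0.0, -1.0]]
force: [-0.5, -0.5, -0.4]
grip_width: 0.755
grasp_force: 0.0
```

```bash
python3 - <<'E'
from h import *
d=cams.get_image("scene")
cv2.imwrite("pics/s4.png",cv2.resize(d["img"][120:310,160:400,::-1],(720,570),interpolation=cv2.INTER_CUBIC))
E
```

```text
(no output)
```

View pics/s4.png

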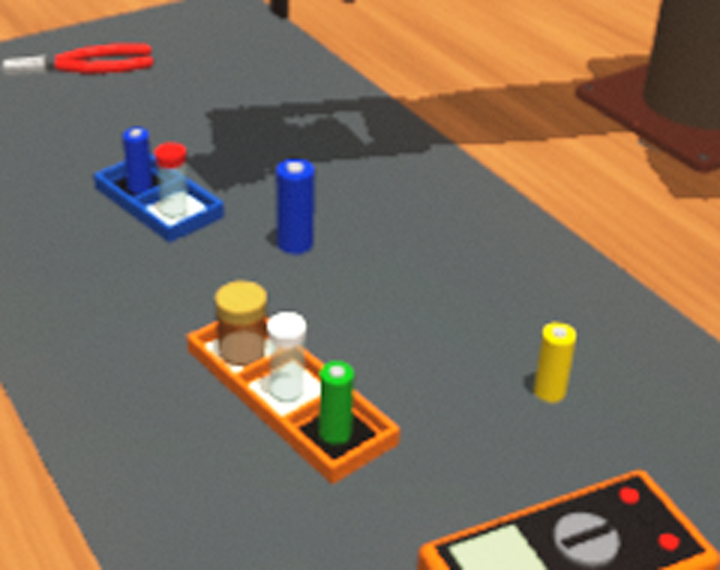

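All five pieces stand upright in their bays: the blue tray holds the cell at (137,160) and the red vial at (172,185), and the orange tray is full. The spares are untouched.

```bash
python3 -c "
from station import robot
print(robot.hand_in())"
```

```text
the job is handed in; nothing more can be done
None
```

Both kits are made up and the job is handed in: each of the five pieces stands upright on its proper pad, and the yellow cell, large blue cell, multimeter and pliers were not touched.

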